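Tighten the pressure vessel's lid in cross order

TASK

The pressure vessel's lid is only finger-tight: take the square-socket key from its stand and tighten the four square-headed screws clockwise in two rounds, each round in cross order (after the first screw of a round do the one opposite it, then the other two). In the first round give each screw about a twelfth of a turn (30 degrees); in the second turn each until it comes up firm, to about 0.3 N m, without forcing it or leaning hard on it, and touch the screws only with the key. Then stand the key back upright in its stand and let go, leaving everything else on the bench where it is.

Things in the scene. Friction and masses are not known exactly. Their poses are not given: they have to be found in the camera images.
- lid_top (a point): Centre of the top face of the vessel's lid, 70 mm above the bench. The vessel is a steel drum fixed to the bench, with a round aluminium lid of 164 mm diameter and, in its middle, a sight glass of 40 mm diameter standing 9 mm above the lid. z up; the screws stand on its +x, +y, -x and -y axes.
- key_grip (a point): Centre of the handle of the key, a rigid tool, 260 g, 105 mm long, standing upright, socket down. Handle: black block, 44 mm along x, 20 mm along y (grip across this), 50 mm along z, its centre 80 mm above the socket's mouth (it spans 55 to 105 mm); below it a 16 mm round shaft, then the steel socket.
- key_foot (a point): Centre of the mouth of the key's socket, 80 mm below key_grip. Square box, 30.8 mm outside, 19 mm high, open below. Its square cavity has its sides along the handle's x and y, is 24.8 mm across (1.4 mm of room each side of a screw head, about 0.13 rad of play either way), 14 mm deep, with a 45-degree lead-in about 2 mm wide at the mouth.
- stand_in (a point): Centre of the floor of the key's stand, 6 mm above the bench. The stand is a fixed aluminium cup on a 90 mm square foot, inside diameter 49 mm, rim 22 mm above this floor; the key stands in it, at any yaw, with its mouth on this floor.
- screw_A: Screw A, +x side of the lid, 52 mm from its centre. Origin: on its axis, on the lid. Square steel head, 22 mm across flats, flat top 12 mm above the lid (a 17 mm round boss rises to 15). Seated key: mouth 1 mm above the lid; unseated: 10 to 12 mm. The frame does not turn with the head: the flats start up to 0.25 rad either way from the lid's x, y axes, not reported. It faces C.
- screw_B: Screw B, +y side of the lid, 52 mm from its centre. Origin: on its axis, on the lid. Square steel head, 22 mm across flats, flat top 12 mm above the lid (a 17 mm round boss rises to 15). Seated key: mouth 1 mm above the lid; unseated: 10 to 12 mm. The frame does not turn with the head: the flats start up to 0.25 rad either way from the lid's x, y axes, not reported. It faces D.
- screw_C: Screw C, -x side of the lid, 52 mm from its centre. Origin: on its axis, on the lid. Square steel head, 22 mm across flats, flat top 12 mm above the lid (a 17 mm round boss rises to 15). Seated key: mouth 1 mm above the lid; unseated: 10 to 12 mm. The frame does not turn with the head: the flats start up to 0.25 rad either way from the lid's x, y axes, not reported. It faces A.
- screw_D: Screw D, -y side of the lid, 52 mm from its centre. Origin: on its axis, on the lid. Square steel head, 22 mm across flats, flat top 12 mm above the lid (a 17 mm round boss rises to 15). Seated key: mouth 1 mm above the lid; unseated: 10 to 12 mm. The frame does not turn with the head: the flats start up to 0.25 rad either way from the lid's x, y axes, not reported. It faces B.
- turn_A (a joint): How far screw A has been screwed down: rad, grows clockwise seen from above, 0 to 0.05 at the start, stops at 0.85. Until there it turns against a steady 0.06 N m and stays where it is left.
- wind_A (a joint): How far screw A has been wound on after turn_A has reached its stop: rad, 0 until the torque passes 0.2 N m, then growing clockwise with 0.8 N m more per rad; firm from 0.03 rad (0.22 N m), forced above 0.24 rad (0.39 N m). Stays where it is left.
- turn_B (a joint): How far screw B has been screwed down: rad, grows clockwise seen from above, 0 to 0.05 at the start, stops at 0.85. Until there it turns against a steady 0.06 N m and stays where it is left.
- wind_B (a joint): How far screw B has been wound on after turn_B has reached its stop: rad, 0 until the torque passes 0.2 N m, then growing clockwise with 0.8 N m more per rad; firm from 0.03 rad (0.22 N m), forced above 0.24 rad (0.39 N m). Stays where it is left.
- turn_C (a joint): How far screw C has been screwed down: rad, grows clockwise seen from above, 0 to 0.05 at the start, stops at 0.85. Until there it turns against a steady 0.06 N m and stays where it is left.
- wind_C (a joint): How far screw C has been wound on after turn_C has reached its stop: rad, 0 until the torque passes 0.2 N m, then growing clockwise with 0.8 N m more per rad; firm from 0.03 rad (0.22 N m), forced above 0.24 rad (0.39 N m). Stays where it is left.
- turn_D (a joint): How far screw D has been screwed down: rad, grows clockwise seen from above, 0 to 0.05 at the start, stops at 0.85. Until there it turns against a steady 0.06 N m and stays where it is left.
- wind_D (a joint): How far screw D has been wound on after turn_D has reached its stop: rad, 0 until the torque passes 0.2 N m, then growing clockwise with 0.8 N m more per rad; firm from 0.03 rad (0.22 N m), forced above 0.24 rad (0.39 N m). Stays where it is left.
- tube_rack: Bystander, to be left alone: white tube rack, 100 x 46 x 42 mm. Origin at the centre of its underside.
- gasket: Bystander, to be left alone: black rubber gasket ring, 44 mm diameter, 6 mm high. Origin at the centre of its underside.
- bottle: Bystander, to be left alone: amber bottle, 64 mm diameter, 130 mm high. Origin at the centre of its underside.
- jar: Bystander, to be left alone: white jar, 68 mm diameter, 75 mm high. Origin at the centre of its underside.
- beaker: Bystander, to be left alone: glass beaker, 72 mm diameter, 85 mm high. Origin at the centre of its underside.
- tip_box: Bystander, to be left alone: grey box with clear lid, 117 x 82 x 59 mm. Origin at the centre of its underside.
- block: Bystander, to be left alone: aluminium block, 90 x 60 x 35 mm. Origin at the centre of its underside.
There are look-alikes about, which are no part of the job. Leave any orange or pink look-alike of the part that bears stand_in alone. There is more than one size of the part that bears key_grip; the job needs the smaller.

How it is judged:
By the outcome, as a careful person would: the job done as asked, in the order asked, and still so for the second after the job is handed in, with the robot touching nothing.
It also fails if it takes over 72 s, if anything falls off the work surface, if the arm or the gripper's body presses on something with over 40 N, if the wrist force passes 120 N, or if a joint passes its speed limit or range.

ROBOT

A 6-joint arm with a two-finger parallel gripper is mounted at the origin on the work surface. World frame = base frame: x ahead of the robot, y to its left, z up, the work surface at z = 0. Lengths are in m, angles in degrees, forces in N, time in s.
With the tool pointing down it reaches from about 0.4 to 0.825 m from the base axis. Payload 7 kg.
Tool frame: the origin (TCP) lies midway between the tips of the shut fingers; the grasp point (between the pads) lies r.tcp_to_grasp behind it (r.tcp_to_grasp is the distance from the TCP to the grasp point, in m); x points along the fingers, y is the direction in which the jaws open and shut, and the axes are right-handed (so a half turn about x gives the same grasp; the last joint's range is limited). The gripper opens to 88 mm and grips with 3 to 60 N. Pads are 19 mm wide; open, the fingers measure 130 mm over their backs; the gripper's body (78 mm by 193 mm) begins 47 mm behind the grasp point.
Start: joints at [93.742, 20.546, 0.682, 0, -70.136, -16.507], TCP at [0.149, 0.658, 0.227] pointing down, gripper open.
Joint ranges: [-176.03, 176.03], [-82.01, 121.73], [-58.28, 71.71], [-173.87, 95.51], [-174.79, -0.11], [-173.66, 173.66]. Speed limits (degrees/s): [136.94, 136.94, 172.46, 180, 180, 180].

INTERFACE

Orientations are given as [roll, pitch, yaw] about the fixed x, y, z axes, in that order (R = Rz(yaw) Ry(pitch) Rx(roll)).
In Python, from plant import r gives the robot as it stands.
- The arm moves only by the tool carry_out, never from a script. Its argument "moves" is a list of rows, each a list of 7 numbers: the shift along the world's x, y, z in mm, then the turn, a rotation vector about the world's x, y, z in rad, then the opening in per cent of the stroke, from 0 (shut) to 100 (fully open). In form: [[x, y, z, wx, wy, wz, claw], ...]. A call has 1 to 5 rows; each row is the pose to reach, as a shift and turn from the pose commanded when the call began; what a row does not reach only later rows make up. A row lasts 1/10 s, in which the tool goes at most 50 mm and 8.59 degrees, less where a joint would pass 70% of its speed; a pose out of reach is approached as far as the arm can. A call with a gripper value outside its range is refused whole. The fingers move at their own pace and stop on an object; "squeeze" is the grip in N (left out, the last holds). Time passes only in rows, so rows that repeat a pose let the fingers close. It gives the time, the measured TCP pose, the force and the opening at its end, in the units of the state.
- r.get_state(): the state, without advancing time (a new reading comes with each control period).
- r.capture(name): name is "side" or "top" or "wrist"; returns the picture (384x512x3 uint8, blue, green, red); there is no depth.
- r.camera_params(name): a dict with "K" (3x3 intrinsics, pixels), "D" ([k1, k2, p1, p2, k3] as OpenCV has them; the pictures are not rectified), "rvec" (rotation vector, rad) and "tvec" (3), from world to camera coordinates, as OpenCV has them. Camera axes: x right, y down, z forward; pixel columns grow to the right and rows downward; lengths in m; the calibration is good to about 2 mm. A picture is of the moment at which its call begins: read the wrist's pose just before it. camera_params takes no time and is no camera call; for the wrist camera it gives the pose at the moment of the call.
- r.close_job(): hands the job in, once; it reports no verdict.
The state is a dict: "time_s": time; "joints": joint angles; "qd": joint speeds; "joint_torque": joint torques, N m; "tcp_pos": TCP position; "eef_rot": TCP orientation; "contact_force": force on the tool from outside, world axes, zero at the start; "moment": the same for the moment, N m; "gripper_width": finger opening in m.
Only numpy, scipy, OpenCV 4.12 (cv2) and the standard library are available. Lean on these libraries where they do the work, as an engineer would, in place of code of your own. Each camera call takes 0.05 s, during which the arm holds its last target. There are 200 camera calls.

## Working session

There is one attempt and no reset: what is moved stays moved. The work goes in short steps, Python scripts to look and compute and a tool call to move; the robot and the scene stay as the last step left them, time stands still between calls to the robot, and variables do not carry over. Pictures are saved under pics/ and viewed, about 8 in all and at most 12, crops included, and the job is handed in when it is done.

Besides the shell and the picture viewer there is one more tool, called after "Call:" by a JSON object that holds its "fn" and its "kwargs". carry_out: Moves the arm, as the interface text tells. Its arguments: {"type":"object","properties":{"moves":{"type":"array"},"squeeze":{"type":"number"}},"required":["moves"]}

```bash
mkdir -p pics; ls; python3 - <<'E'
from plant import r
import cv2
print(r.get_state(), r.tcp_to_grasp)
for n in ("top","side"):
    cv2.imwrite(f"pics/{n}0.png", cv2.resize(r.capture(n),(800,600),interpolation=cv2.INTER_CUBIC))
    print(r.camera_params(n))
E
```

```text
pics
{'time_s': 0.0, 'joints': array([ 9.37405061e+01,  2.05924976e+01,  6.32321601e-01, -1.88788625e-02,
       -7.01384910e+01, -1.65047732e+01]), 'qd': array([-0.06522832, -0.01469909,  0.0155609 ,  0.0460665 ,  0.15954269,
       -0.02367094]), 'joint_torque': array([-9.23497246e-04, -5.82717991e+01,  2.93057799e+01,  6.99729323e+00,
        7.03147991e-03, -1.64432313e-04]), 'tcp_pos': array([0.14908698, 0.65780061, 0.2256036 ]), 'eef_rot': array([ 96.30947789,  89.899749  , -96.46121861]), 'contact_force': array([ 0.35513036,  0.45387108, -0.70473966]), 'moment': array([-0.00220376, -0.03641155, -0.04530097]), 'gripper_width': 0.08719095939231457} 0.0188
{'K': array([[380.76482816,   0.        , 261.10414338],
       [  0.        , 380.76482816, 185.47700378],
       [  0.        ,   0.        ,   1.        ]]), 'D': array([0.02459283, 0.        , 0.        , 0.        , 0.        ]), 'rvec': array([ 2.22032634, -1.9871868 ,  0.19898267]), 'tvec': array([-0.05497491,  0.61657122,  1.00499254])}
{'K': array([[466.60796398,   0.        , 260.75645303],
       [  0.        , 466.60796398, 193.76869287],
       [  0.        ,   0.        ,   1.        ]]), 'D': array([0.0031087, 0.       , 0.       , 0.       , 0.       ]), 'rvec': array([ 0.69481988, -2.64411777,  1.05443238]), 'tvec': array([0.54972027, 0.26548947, 1.16622659])}
```

View pics/top0.png

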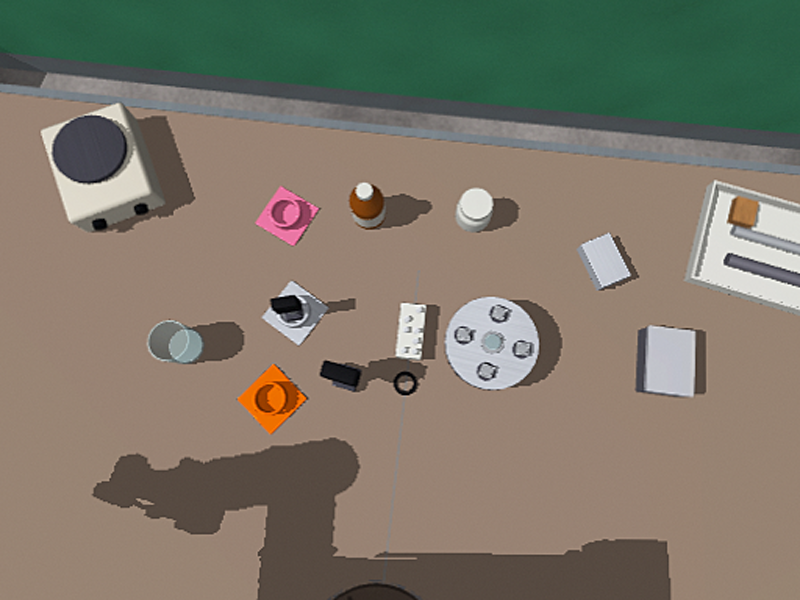

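View pics/side0.png

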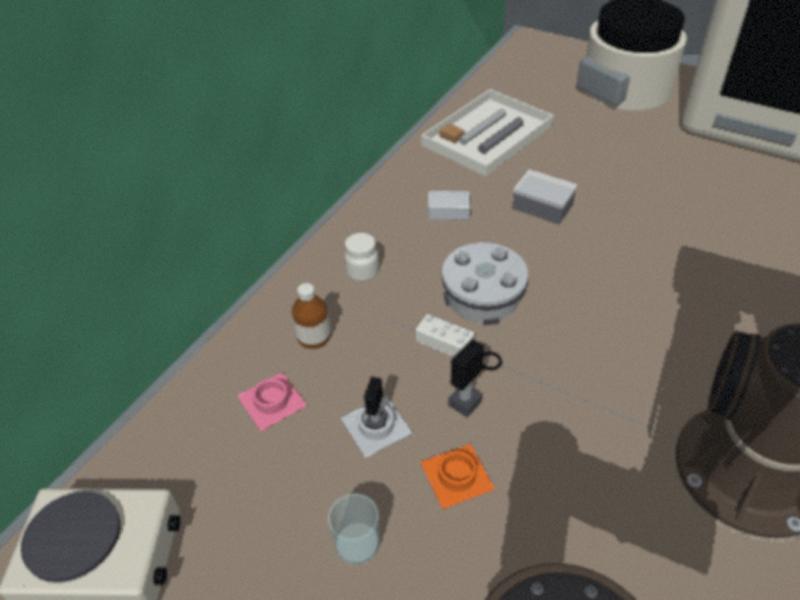

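Top view: the small key stands in the grey stand (290,310). The larger free-standing key at (340,375) is a look-alike, as are the pink stand (287,213) and the orange stand (272,398). The lid is centred at about (492,342). I'll locate these and check a close crop.

```bash
cat > h.py <<'E'
from plant import r
import cv2, numpy as np
from scipy.spatial.transform import Rotation as R
def bp(p,uv,z):
    K,D=p["K"],p["D"]; M=cv2.Rodrigues(np.array(p["rvec"],float))[0]; t=np.array(p["tvec"],float)
    u=cv2.undistortPoints(np.array([[uv]],float),K,D).ravel()
    d=M.T@np.array([u[0],u[1],1]); c=-M.T@t
    return c+d*(z-c[2])/d[2]
def pr(p,X):
    return cv2.projectPoints(np.atleast_2d(np.array(X,float)),np.array(p["rvec"],float),np.array(p["tvec"],float),p["K"],p["D"])[0].reshape(-1,2)
def st():
    s=r.get_state()
    print("t",round(s["time_s"],2),"tcp",(s["tcp_pos"]*1e3).round(1),"rot",s["eef_rot"].round(2),"F",s["contact_force"].round(1),"M",s["moment"].round(3),"w",round(s["gripper_width"]*1e3,1),"q",s["joints"].round(1))
    return s
E
python3 - <<'E'
from h import *
p=r.camera_params("top"); s=1.5625
for n,uv,z in [("lid",(492,342),.07),("A?",(499,313),.082),("B?",(463,335),.082),("C?",(487,371),.082),("D?",(522,348),.082),("keyhandle top",(287,303),.111),("big handle",(341,373),.13),("stand foot",(295,312),0.006),("orange",(272,398),.006),("pink",(288,215),.006),("jar",(475,210),.07),("bottle",(365,190),.13),("beaker",(185,345),0),("gasket",(405,383),0),("rack",(411,330),.042),("tipbox",(670,360),.05)]:
    print(n,bp(p,np.array(uv)/s,z).round(3))
print("base",pr(p,[[0,0,0],[.149,.658,.227]])*s)
st()
w=r.camera_params("wrist"); M=cv2.Rodrigues(np.array(w["rvec"],float))[0]
print("wristcam pos",-M.T@w["tvec"],"fwd",M[2],"right",M[0],w["K"][0,0])
im=r.capture("top"); sd=r.capture("side")
a=cv2.resize(im[165:265,150:285],(800,593),interpolation=cv2.INTER_CUBIC)
b=cv2.resize(sd[225:325,200:335],(800,593),interpolation=cv2.INTER_CUBIC)
cv2.imwrite("pics/c1.png",cv2.resize(np.hstack([a,b]),(800,297),interpolation=cv2.INTER_AREA))
E
```

```text
lid [ 0.541 -0.143  0.07 ]
A? [ 0.591 -0.15   0.082]
B? [ 0.546 -0.091  0.082]
C? [ 0.489 -0.137  0.082]
D? [ 0.535 -0.194  0.082]
keyhandle top [0.564 0.215 0.111]
big handle [0.455 0.105 0.13 ]
stand foot [0.565 0.221 0.006]
orange [0.403 0.239 0.006]
pink [0.753 0.263 0.006]
jar [ 0.779 -0.092  0.07 ]
bottle [0.773 0.106 0.13 ]
beaker [0.482 0.417 0.   ]
gasket [0.457 0.001 0.   ]
rack [0.55  0.    0.042]
tipbox [ 0.547 -0.459  0.05 ]
base [[375.12700559 658.21705279]
 [-99.56469689 549.34953787]]
t 0.1 tcp [149.1 657.9 225.7] rot [ 95.24  89.91 -97.53] F [ 0.6 -0.4  0.1] M [ 0.038  0.002 -0.038] w 87.6 q [ 93.7  20.6   0.6  -0.  -70.1 -16.5]
wristcam pos [0.21955305 0.64172883 0.38320656] fwd [-0.26102653  0.05729769 -0.96362966] right [-0.22196082 -0.97505322  0.00214747] 297.0176837402936
```

View pics/c1.png

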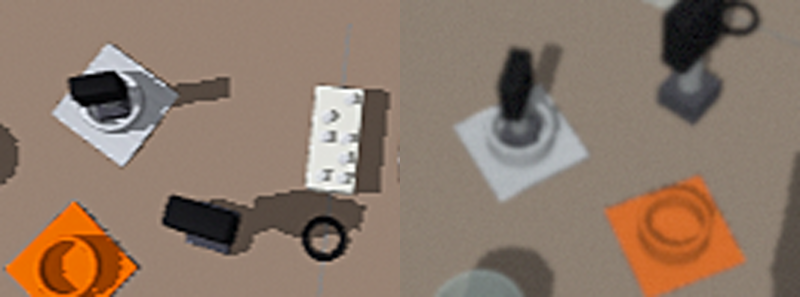

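The crop confirms it: the slimmer key stands in the grey stand, and the larger one stands free on the bench. I'll survey the lid first with the wrist camera, then go to the key.

Call:
{"fn": "carry_out", "kwargs": {"moves": [[34,-34,0,0,0,-0.12,100],[68,-68,0,0,0,-0.24,100],[102,-102,0,0,0,-0.36,100],[136,-136,0,0,0,-0.48,100],[170,-170,0,0,0,-0.6,100]]}}

```text
time_s: 0.7
tcp_pos: [0.3201, 0.4867, 0.2266]
eef_rot: [-74.4, 90.0, 58.2]
contact_force: [-0.2, 0.3, 0.0]
gripper_width: 0.0877
```

Call:
{"fn": "carry_out", "kwargs": {"moves": [[34,-34,0,0,0,-0.12,100],[68,-68,0,0,0,-0.24,100],[102,-102,0,0,0,-0.36,100],[130,-136,0,0,0,-0.465,100],[138,-180,-5,0,0,-0.465,100]]}}

```text
time_s: 1.2
tcp_pos: [0.4595, 0.3074, 0.2215]
eef_rot: [-99.0, 89.9, 6.9]
contact_force: [0.5, 0.2, 0.5]
gripper_width: 0.0879
```

Call:
{"fn": "carry_out", "kwargs": {"moves": [[8,-48,-5,0,0,0,100],[16,-96,-10,0,0,0,100],[24,-144,-15,0,0,0,100],[32,-192,-21,0,0,0,100],[40,-240,-27,0,0,0,100]]}}

```text
time_s: 1.7
tcp_pos: [0.4971, 0.0664, 0.1946]
eef_rot: [-76.3, 90.0, 30.0]
contact_force: [0.7, 0.7, 0.1]
gripper_width: 0.0873
```

Call:
{"fn": "carry_out", "kwargs": {"moves": [[8,-48,-5,0,0,0,100],[16,-96,-10,0,0,0,100],[24,-144,-14,0,0,0,100],[24,-144,-14,0,0,0,100],[24,-144,-14,0,0,0,100]]}}

```text
time_s: 2.2
tcp_pos: [0.5209, -0.0771, 0.1802]
eef_rot: [79.9, 90.0, -174.1]
contact_force: [0.6, 0.6, 0.4]
gripper_width: 0.0877
```

```bash
python3 - <<'E'
from h import *
import pickle
st(); w=r.camera_params("wrist"); im=r.capture("wrist"); st()
print("y-axis",R.from_euler('xyz',r.get_state()["eef_rot"],degrees=True).as_matrix().round(3).tolist())
pickle.dump((w,im),open("lid.pkl","wb"))
print(pr(w,[.541,-.143,.07]))
cv2.imwrite("pics/w1.png",cv2.resize(im,(800,600),interpolation=cv2.INTER_CUBIC))
E
```

```text
t 2.2 tcp [520.9 -77.1 180.2] rot [  79.86   89.95 -174.11] F [0.6 0.6 0.4] M [0.127 0.005 0.003] w 87.7 q [ 12.9   8.7 -21.8  -0.  -59.6   3.1]
t 2.25 tcp [521.  -76.  180.4] rot [ 66.69  89.98 172.82] F [-0.6 -0.6  0.5] M [ 0.091 -0.004  0.012] w 87.5 q [ 13.1   8.7 -21.8  -0.  -59.6   3.1]
y-axis [[-0.0, -0.961, -0.278], [0.0, -0.278, 0.961], [-1.0, 0.0, 0.0]]
[[254.41522161 119.94312444]]
```

View pics/w1.png

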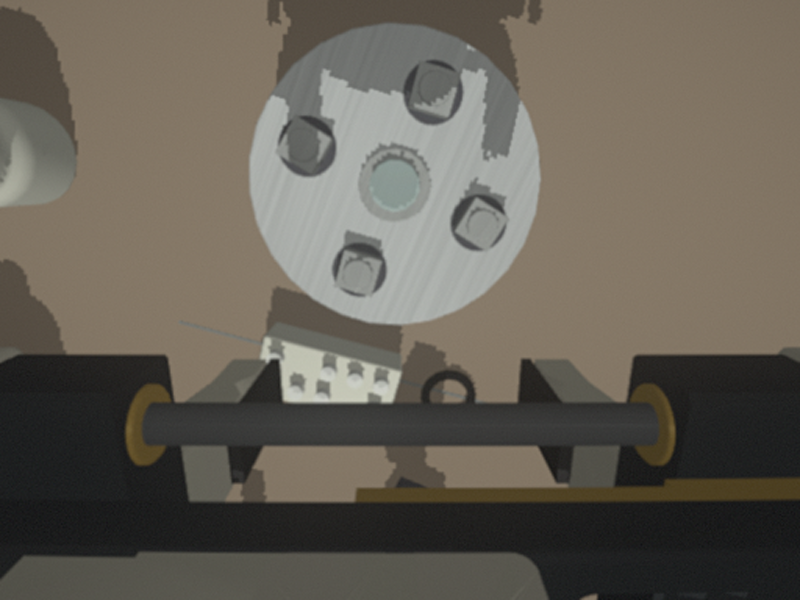

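Wrist view: the lid centre is near (395,175), screw A is at (305,145), B at (360,270), C at (480,222) and D at (432,92). I'll enlarge it to read the flats, then move on to the key.

```bash
python3 - <<'E'
import pickle,cv2,numpy as np
w,im=pickle.load(open("lid.pkl","rb"))
t=[]
for n,(x,y) in dict(A=(196,93),B=(231,173),C=(307,141),D=(277,58)).items():
    c=cv2.resize(im[y-24:y+24,x-24:x+24],(384,288) if 0 else (300,300),interpolation=cv2.INTER_CUBIC)
    c=cv2.normalize(c,None,0,255,cv2.NORM_MINMAX)
    cv2.putText(c,n,(5,25),0,.8,(0,0,255),2); t.append(c)
cv2.imwrite("pics/heads.png",np.vstack([np.hstack(t[:2]),np.hstack(t[2:])]))
E
```

```text
(no output)
```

View pics/heads.png

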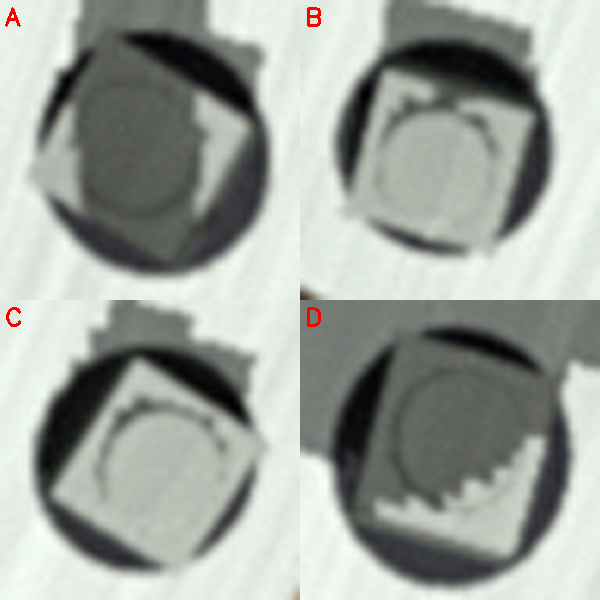

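Call:
{"fn": "carry_out", "kwargs": {"moves": [[5,45,4,0,0,0,100],[10,90,8,0,0,0,100],[15,135,12,0,0,0,100],[20,180,16,0,0,0,100],[25,225,20,0,0,0,100]]}}

```text
time_s: 2.75
tcp_pos: [0.5454, 0.1529, 0.2013]
eef_rot: [-69.2, 89.9, 37.2]
contact_force: [0.8, -0.5, -0.3]
gripper_width: 0.0875
```

Call:
{"fn": "carry_out", "kwargs": {"moves": [[6,40,0,0,0,0,100],[12,85,0,0,0,0,100],[12,125,0,0,0,0,100],[12,125,0,0,0,0,100],[12,125,0,0,0,0,100]]}}

```text
time_s: 3.25
tcp_pos: [0.5569, 0.2767, 0.2003]
eef_rot: [101.4, 90.0, -152.1]
contact_force: [0.2, 0.1, 0.6]
gripper_width: 0.0877
```

```bash
python3 - <<'E'
from h import *
import pickle
st(); w=r.camera_params("wrist"); im=r.capture("wrist")
pickle.dump((w,im),open("key.pkl","wb"))
c=pr(w,[.564,.215,.111])[0]; print(c)
x,y=[int(v) for v in c]; x0=max(0,min(512-160,x-80)); y0=max(0,min(384-120,y-60)); print(x0,y0)
cv2.imwrite("pics/k1.png",cv2.resize(im[y0:y0+120,x0:x0+160],(800,600),interpolation=cv2.INTER_CUBIC))
E
```

```text
t 3.25 tcp [556.9 276.7 200.3] rot [ 101.43   89.97 -152.13] F [0.2 0.1 0.6] M [ 0.    -0.069  0.064] w 87.7 q [ 44.4  16.6  -8.5  -0.  -64.9 -27.9]
[268.89790988 130.12495118]
188 70
```

View pics/k1.png

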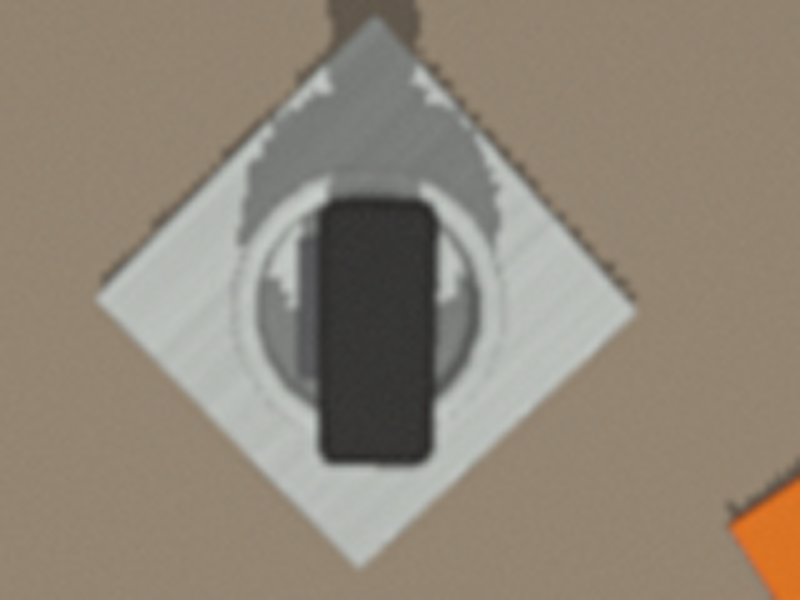

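```bash
python3 - <<'E'
from h import *
import pickle
w,_=pickle.load(open("lid.pkl","rb"))
o=dict(A=(172,69),B=(207,149),C=(283,117),D=(253,34))
c=dict(A=[(38,178),(105,38),(255,125),(175,265)],B=[(48,212),(82,70),(233,110),(190,250)],
C=[(50,192),(138,55),(268,148),(180,270)],D=[(58,218),(100,32),(255,75),(213,258)])
ctr={}
for n in "ABCD":
    P=np.array([bp(w,(np.array(q)+.5)/6.25-.5+o[n],.082) for q in c[n]])[:,:2]
    ctr[n]=P.mean(0); e=[P[(i+1)%4]-P[i] for i in range(4)]
    print(n,(ctr[n]*1e3).round(1),"sides",[round(np.linalg.norm(v)*1e3,1) for v in e],"edge mod90",[round(np.degrees(np.arctan2(v[1],v[0]))%90,1) for v in e])
L=sum(ctr.values())/4; print("lid",L,[(n,np.round(np.linalg.norm(v-L)*1e3,1),np.degrees(np.arctan2(*(v-L)[::-1])).round(1)) for n,v in ctr.items()])
w,_=pickle.load(open("key.pkl","rb"))
f=lambda q,z: bp(w,(np.array(q)+.5)/5-.5+np.array([188,70]),z)[:2]
P=np.array([f(q,.111) for q in [(323,199),(435,199),(433,465),(320,463)]])
print("handle",P.mean(0),[np.round(np.linalg.norm(P[(i+1)%4]-P[i])*1e3,1) for i in range(4)],[np.degrees(np.arctan2(*(P[(i+1)%4]-P[i])[::-1])).round(1) for i in range(4)])
print("foot",np.mean([f(q,.006) for q in [(375,15),(637,310),(360,568),(97,300)]],0),"rim",f((370,302),.028))
M=cv2.Rodrigues(np.array(w["rvec"],float))[0];print("cam",-M.T@w["tvec"])
E
```

```text
A [ 593.9 -150.3] sides [np.float64(19.7), np.float64(21.7), np.float64(20.8), np.float64(20.6)] edge mod90 [np.float64(76.3), np.float64(76.6), np.float64(73.2), np.float64(73.7)]
B [550.  -92.6] sides [np.float64(20.8), np.float64(21.5), np.float64(21.0), np.float64(20.7)] edge mod90 [np.float64(0.8), np.float64(1.0), np.float64(88.5), np.float64(0.5)]
C [ 491.9 -137.2] sides [np.float64(21.4), np.float64(22.0), np.float64(20.0), np.float64(21.2)] edge mod90 [np.float64(74.3), np.float64(72.0), np.float64(72.1), np.float64(75.7)]
D [ 536.6 -194.8] sides [np.float64(22.3), np.float64(20.1), np.float64(22.1), np.float64(20.5)] edge mod90 [np.float64(2.6), np.float64(1.9), np.float64(3.6), np.float64(2.5)]
lid [ 0.54306903 -0.14374194] [('A', np.float64(51.2), np.float64(-7.4)), ('B', np.float64(51.6), np.float64(82.3)), ('C', np.float64(51.6), np.float64(172.8)), ('D', np.float64(51.4), np.float64(-97.2))]
handle [0.56701259 0.22118414] [np.float64(17.9), np.float64(42.7), np.float64(18.9), np.float64(42.3)] [np.float64(-163.6), np.float64(106.9), np.float64(15.4), np.float64(-74.5)]
foot [0.56691478 0.22138209] rim [0.56714166 0.21979807]
cam [0.57734934 0.20700699 0.35776632]
```

The handle is at (567.0, 221.2) mm and the jaw is aligned with it. Screw centres are within 1 mm of the expected 52 mm ring. Next I'll grasp the key.

Call:
{"fn": "carry_out", "kwargs": {"moves": [[5,-28,0,0,0,0,100],[10,-55.5,0,0,0,0,100],[10,-55.5,-45,0,0,0,100],[10,-55.5,-90,0,0,0,100],[10,-55.5,-133,0,0,0,100]]}}

```text
time_s: 3.8
tcp_pos: [0.568, 0.2178, 0.0672]
eef_rot: [-63.7, 89.9, 42.5]
contact_force: [-0.1, 0.9, -0.2]
gripper_width: 0.0875
```

Call:
{"fn": "carry_out", "kwargs": {"moves": [[0,0,0,0,0,0,60],[0,0,0,0,0,0,30],[0,0,0,0,0,0,0],[0,0,0,0,0,0,0],[0,0,0,0,0,0,0]], "squeeze": 55}}

```text
time_s: 4.3
tcp_pos: [0.569, 0.2195, 0.0695]
eef_rot: [-69.2, 89.8, 37.1]
contact_force: [0.1, 0.1, -0.1]
gripper_width: 0.0534
```

```bash
python3 -c "
from h import *
st()"
```

```text
t 4.3 tcp [569.  219.5  69.5] rot [-69.17  89.82  37.06] F [ 0.1  0.1 -0.1] M [ 0.107 -0.016  0.005] w 53.4 q [ 39.4  22.5 -19.    0.  -48.3 -23.2]
```

Call:
{"fn": "carry_out", "kwargs": {"moves": [[0,0,0,0,0,0,0],[0,0,0,0,0,0,0],[0,0,0,0,0,0,0],[0,0,0,0,0,0,0],[0,0,0,0,0,0,0]]}}

```text
time_s: 4.8
tcp_pos: [0.5682, 0.2188, 0.0675]
eef_rot: [137.0, 90.0, -116.8]
contact_force: [1.2, 0.1, -0.2]
gripper_width: 0.0197
```

Call:
{"fn": "carry_out", "kwargs": {"moves": [[0,0,0,0,0,0,0],[0,0,0,0,0,0,0],[0,0,0,0,0,0,0]]}}

```text
time_s: 5.1
tcp_pos: [0.5681, 0.2188, 0.0675]
eef_rot: [129.4, 90.0, -124.4]
contact_force: [0.4, 0.5, 0.9]
gripper_width: 0.0197
```

```bash
python3 -c "
from h import *
st();st()"
```

```text
t 5.1 tcp [568.1 218.8  67.5] rot [ 129.42   89.99 -124.36] F [0.4 0.5 0.9] M [ 0.054 -0.092  0.026] w 19.7 q [ 39.4  22.7 -19.    0.  -48.3 -23.2]
t 5.1 tcp [568.1 218.8  67.5] rot [ 129.42   89.99 -124.36] F [0.4 0.5 0.9] M [ 0.054 -0.092  0.026] w 19.7 q [ 39.4  22.7 -19.    0.  -48.3 -23.2]
```

Call:
{"fn": "carry_out", "kwargs": {"moves": [[0,0,20,0,0,0,0],[0,0,45,0,0,0,0],[0,0,90,0,0,0,0],[1,-25,125,0,0,0,0],[4,-70,132,0,0,0,0]]}}

```text
time_s: 5.6
tcp_pos: [0.5742, 0.1508, 0.204]
eef_rot: [-81.1, 89.6, 25.4]
contact_force: [1.2, -1.3, -3.5]
gripper_width: 0.0194
```

Call:
{"fn": "carry_out", "kwargs": {"moves": [[3,-45,0,0,0,-0.1,0],[6,-90,0,0,0,-0.2,0],[10,-138,0,0,0,-0.3,0],[13,-186,0,0,0,-0.4,0],[17,-233,0,0,0,-0.5,0]]}}

```text
time_s: 6.1
tcp_pos: [0.5884, -0.086, 0.1991]
eef_rot: [86.6, 89.9, 163.9]
contact_force: [2.0, -0.1, -2.3]
gripper_width: 0.0196
```

Call:
{"fn": "carry_out", "kwargs": {"moves": [[3,-40,-15,0,0,-0.043,0],[5.7,-64.9,-38,0,0,-0.043,0],[5.7,-64.9,-38,0,0,-0.043,0],[5.7,-64.9,-38,0,0,-0.043,0],[5.7,-64.9,-38,0,0,-0.043,0]]}}

```text
time_s: 6.6
tcp_pos: [0.5951, -0.1486, 0.1619]
eef_rot: [-79.7, 90.0, -4.5]
contact_force: [0.3, -0.5, -2.5]
gripper_width: 0.0197
```

```bash
python3 - <<'E'
from h import *
import pickle
st(); w=r.camera_params("wrist"); im=r.capture("wrist"); s=r.capture("side");st()
pickle.dump((w,im),open("A1.pkl","wb"))
p=r.camera_params("side"); x,y=pr(p,[.594,-.149,.09])[0].astype(int); print(x,y, pr(w,[[.5947,-.1494,.082],[.5947,-.1494,.1]]))
a=cv2.resize(im,(800,600),interpolation=cv2.INTER_CUBIC)[0:600]
b=cv2.resize(s[y-45:y+30,x-50:x+50],(320,240),interpolation=cv2.INTER_CUBIC)
a[360:600,480:800]=b
cv2.imwrite("pics/a1.png",a)
E
```

```text
t 6.6 tcp [ 595.1 -148.6  161.9] rot [-79.65  89.98  -4.52] F [ 0.3 -0.5 -2.5] M [ 0.1   -0.087  0.039] w 19.7 q [  4.2  17.5 -12.5   0.  -59.9 -19.1]
t 6.7 tcp [ 595.4 -148.2  162.4] rot [-71.99  89.92   3.19] F [ 0.1  0.3 -2.5] M [ 0.094 -0.052  0.019] w 19.3 q [  4.2  17.5 -12.5   0.  -59.9 -19.1]
296 161 [[256.58844548 204.52685584]
 [256.60610322 211.2459985 ]]
```

View pics/a1.png

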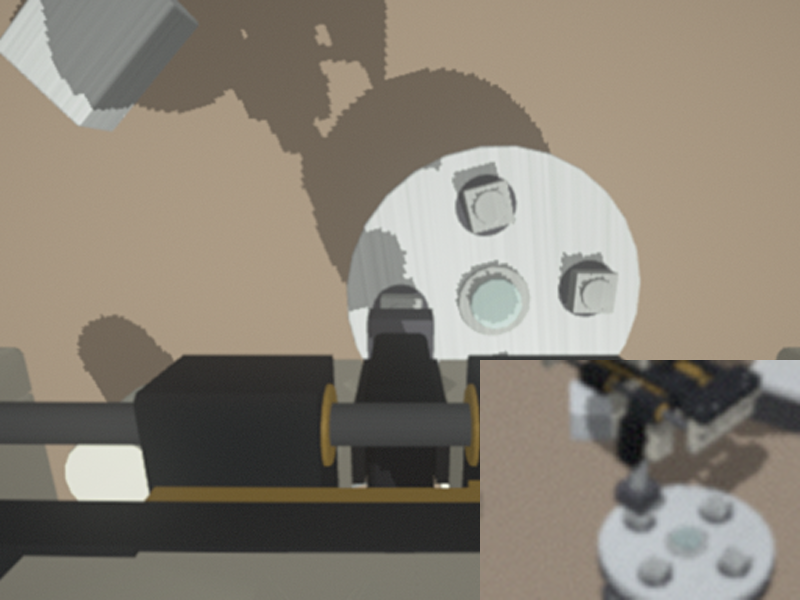

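The socket is over A at about (400,325). C at (597,292) and D at (490,206) are visible, so I'll cross-check the lid fix from those.

```bash
python3 - <<'E'
from h import *
import pickle
w,im=pickle.load(open("A1.pkl","rb"))
f=lambda q,z: (bp(w,(np.array(q)+.5)/1.5625-.5,z)[:2]*1e3).round(1)
print("C",f((597,293),.085),"D",f((491,207),.085),"glass",f((498,302),.079))
# socket top/edges at hover: predicted mouth square outline in image
E
```

```text
C [ 492.2 -138.2] D [ 536.6 -195.2] glass [ 542.3 -144.8]
```

Call:
{"fn": "carry_out", "kwargs": {"moves": [[0,0,-8,0,0,0,0],[0,0,-16,0,0,0,0],[0,0,-20,0,0,0,0],[0,0,-20,0,0,0,0]]}}

```text
time_s: 7.1
tcp_pos: [0.5954, -0.1491, 0.1428]
eef_rot: [-114.5, 89.9, -39.3]
contact_force: [-1.8, 0.3, 8.1]
gripper_width: 0.0197
```

Call:
{"fn": "carry_out", "kwargs": {"moves": [[0,-1,0,0,0,0,0],[0,-1.5,0,0,0,0,0],[0,-1.5,-2,0,0,0,0],[0,-1.5,-2,0,0,0,0]]}}

```text
time_s: 7.5
tcp_pos: [0.5959, -0.1511, 0.1414]
eef_rot: [-109.9, 89.8, -34.7]
contact_force: [-2.5, -2.3, 10.3]
gripper_width: 0.0196
```

Call:
{"fn": "carry_out", "kwargs": {"moves": [[-0.7,-0.4,0,0,0,0,0],[-1.4,-0.8,0,0,0,0,0],[-1.4,-0.8,0,0,0,0,0]]}}

```text
time_s: 7.8
tcp_pos: [0.5954, -0.1516, 0.1414]
eef_rot: [-88.1, 89.7, -12.9]
contact_force: [0.5, -0.5, 6.5]
gripper_width: 0.0197
```

```bash
python3 -c "
from h import *
st()"
```

```text
t 7.8 tcp [ 595.4 -151.6  141.4] rot [-88.07  89.73 -12.9 ] F [ 0.5 -0.5  6.5] M [-0.053 -0.41   0.011] w 19.7 q [  4.   18.5 -14.1   0.1 -57.1 -18.8]
```

Call:
{"fn": "carry_out", "kwargs": {"moves": [[-0.4,0,-2,0,0,0,0],[-0.4,0,-4,0,0,0,0],[-0.4,0,-4,0,0,0,0]]}}

```text
time_s: 8.1
tcp_pos: [0.5929, -0.1515, 0.1352]
eef_rot: [171.0, 90.0, -113.9]
contact_force: [1.0, -2.6, -0.6]
gripper_width: 0.0194
```

```bash
python3 -c "
from h import *
st()"
```

```text
t 8.1 tcp [ 592.9 -151.5  135.2] rot [ 171.01   89.98 -113.88] F [ 1.  -2.6 -0.6] M [-1.002 -0.547 -0.082] w 19.4 q [  3.9  18.8 -14.6   0.  -56.6 -18.8]
```

Call:
{"fn": "carry_out", "kwargs": {"moves": [[0,-0.6,-1.5,0,0,0,0],[0,-0.6,-3,0,0,0,0],[0,-0.6,-3,0,0,0,0]]}}

```text
time_s: 8.4
tcp_pos: [0.593, -0.1518, 0.1327]
eef_rot: [92.9, 90.0, 168.0]
contact_force: [-1.6, 0.8, 3.8]
gripper_width: 0.0196
```

```bash
python3 -c "
from h import *
st()"
```

```text
t 8.4 tcp [ 593.  -151.8  132.7] rot [ 92.9   89.98 168.01] F [-1.6  0.8  3.8] M [0.194 0.485 0.03 ] w 19.6 q [  3.9  19.  -14.7  -0.  -56.4 -18.8]
```

Seated on A, with light force. Next, the first-round turn of 0.52 rad plus 0.14 rad of play.

Call:
{"fn": "carry_out", "kwargs": {"moves": [[0,0,0.7,0,0,-0.1,0],[0,0,0.7,0,0,-0.2,0],[0,0,0.7,0,0,-0.3,0],[0,0,0.7,0,0,-0.4,0],[0,0,0.7,0,0,-0.5,0]]}}

```text
time_s: 8.9
tcp_pos: [0.5925, -0.1523, 0.1328]
eef_rot: [147.4, 89.9, -166.4]
contact_force: [-2.0, -0.4, 0.3]
gripper_width: 0.0197
```

Call:
{"fn": "carry_out", "kwargs": {"moves": [[0,0,0,0,0,-0.08,0],[0,0,0,0,0,-0.16,0],[0,0,0,0,0,-0.16,0],[0,0,0,0,0,-0.16,0]]}}

```text
time_s: 9.3
tcp_pos: [0.5923, -0.1519, 0.1328]
eef_rot: [137.7, 89.9, 175.1]
contact_force: [-3.3, -1.1, 0.6]
gripper_width: 0.0197
```

```bash
python3 -c "
from h import *
st()"
```

```text
t 9.3 tcp [ 592.3 -151.9  132.8] rot [137.72  89.9  175.14] F [-3.3 -1.1  0.6] M [0.025 1.143 0.032] w 19.7 q [  3.9  19.  -14.7  -0.  -56.4 -56.5]
```

Call:
{"fn": "carry_out", "kwargs": {"moves": [[0,0,0,0,0,0.12,0],[0,0,12,0,0,0.12,0],[0,0,22.3,0,0,0.2,0],[-40,5,22.3,0,0,0.33,0],[-80,10,22.3,0,0,0.46,0]]}}

```text
time_s: 9.8
tcp_pos: [0.513, -0.1418, 0.1558]
eef_rot: [-50.0, 90.0, 13.8]
contact_force: [-0.5, -0.0, -2.5]
gripper_width: 0.0197
```

Call:
{"fn": "carry_out", "kwargs": {"moves": [[-22.9,3.5,0,0,0,0.13,0],[-22.9,3.5,0,0,0,0.174,0],[-22.9,3.5,-6,0,0,0.174,0],[-22.9,3.5,-12,0,0,0.174,0],[-22.9,3.5,-15,0,0,0.174,0]]}}

```text
time_s: 10.3
tcp_pos: [0.4903, -0.1385, 0.1398]
eef_rot: [107.1, 90.0, -179.4]
contact_force: [-1.2, -0.5, -1.6]
gripper_width: 0.0198
```

```bash
python3 -c "
from h import *
st()"
```

```text
t 10.3 tcp [ 490.3 -138.5  139.8] rot [ 107.08   89.95 -179.42] F [-1.2 -0.5 -1.6] M [-0.101  0.009  0.028] w 19.8 q [  6.3   9.4 -26.9  -0.  -53.7 -22.8]
```

Call:
{"fn": "carry_out", "kwargs": {"moves": [[0,0,-3,0,0,0,0],[0,0,-6,0,0,0,0],[0,0,-7.5,0,0,0,0],[0,0,-7.5,0,0,0,0]]}}

```text
time_s: 10.7
tcp_pos: [0.4902, -0.1386, 0.133]
eef_rot: [124.9, 90.0, -161.5]
contact_force: [0.0, -0.3, -2.5]
gripper_width: 0.0194
```

```bash
python3 -c "
from h import *
st()"
```

```text
t 10.7 tcp [ 490.2 -138.6  133. ] rot [ 124.88   89.98 -161.52] F [ 0.  -0.3 -2.5] M [ 0.011 -0.027  0.062] w 19.4 q [  6.3   9.9 -27.4   0.  -52.8 -22.7]
```

Call:
{"fn": "carry_out", "kwargs": {"moves": [[0,0,0.3,0,0,-0.1,0],[0,0,0.3,0,0,-0.2,0],[0,0,0.3,0,0,-0.3,0],[0,0,0.3,0,0,-0.4,0],[0,0,0.3,0,0,-0.5,0]]}}

```text
time_s: 11.2
tcp_pos: [0.4894, -0.1389, 0.1333]
eef_rot: [155.0, 89.9, -160.3]
contact_force: [-3.1, -0.8, -0.5]
gripper_width: 0.0195
```

Call:
{"fn": "carry_out", "kwargs": {"moves": [[0,0,0,0,0,-0.08,0],[0,0,0,0,0,-0.16,0],[0,0,0,0,0,-0.16,0]]}}

```text
time_s: 11.5
tcp_pos: [0.4892, -0.1385, 0.1332]
eef_rot: [141.8, 89.9, 177.5]
contact_force: [-2.9, 0.5, -0.6]
gripper_width: 0.0199
```

```bash
python3 -c "
from h import *
st()"
```

```text
t 11.5 tcp [ 489.2 -138.5  133.2] rot [141.83  89.9  177.54] F [-2.9  0.5 -0.6] M [0.273 1.387 0.042] w 19.9 q [  6.3   9.8 -27.4  -0.  -52.9 -60.6]
```

Call:
{"fn": "carry_out", "kwargs": {"moves": [[0,0,0,0,0,0.12,0],[0,0,12,0,0,0.12,0],[0,0,22,0,0,0.23,0],[20,15,22,0,0,0.36,0],[40,30,22,0,0,0.49,0]]}}

```text
time_s: 12.0
tcp_pos: [0.5314, -0.1084, 0.1572]
eef_rot: [-60.2, 89.8, 3.8]
contact_force: [0.8, -0.0, -3.0]
gripper_width: 0.0194
```

Call:
{"fn": "carry_out", "kwargs": {"moves": [[18,14.9,0,0,0,0.13,0],[18,14.9,0,0,0,0.26,0],[18,14.9,0,0,0,0.39,0],[18,14.9,0,0,0,0.461,0],[18,14.9,-6,0,0,0.461,0]]}}

```text
time_s: 12.5
tcp_pos: [0.5494, -0.0934, 0.1508]
eef_rot: [-88.4, 89.8, 1.9]
contact_force: [-0.4, -0.9, -1.8]
gripper_width: 0.0198
```

Call:
{"fn": "carry_out", "kwargs": {"moves": [[0,0,-4,0,0,0,0],[0,0,-9,0,0,0,0],[0,0,-9,0,0,0,0]]}}

```text
time_s: 12.8
tcp_pos: [0.5484, -0.0938, 0.1399]
eef_rot: [-138.1, 90.0, -47.9]
contact_force: [1.7, -1.2, -3.0]
gripper_width: 0.0194
```

```bash
python3 -c "
from h import *
st()"
```

```text
t 12.8 tcp [548.4 -93.8 139.9] rot [-138.14   89.98  -47.93] F [ 1.7 -1.2 -3. ] M [-0.352 -0.77  -0.039] w 19.4 q [ 10.5  13.7 -21.3   0.  -55.1 -10.3]
```

Call:
{"fn": "carry_out", "kwargs": {"moves": [[0.5,-0.4,-3,0,0,0,0],[0.5,-0.4,-6,0,0,0,0],[0.5,-0.4,-7.2,0,0,0,0],[0.5,-0.4,-7.2,0,0,0,0]]}}

```text
time_s: 13.2
tcp_pos: [0.5486, -0.094, 0.133]
eef_rot: [87.7, 90.0, 178.0]
contact_force: [0.2, 0.4, -1.9]
gripper_width: 0.0196
```

```bash
python3 -c "
from h import *
st()"
```

```text
t 13.2 tcp [548.6 -94.  133. ] rot [ 87.69  89.99 177.96] F [ 0.2  0.4 -1.9] M [ 0.067 -0.294 -0.037] w 19.6 q [ 10.4  14.1 -21.7  -0.  -54.2 -10.2]
```

Call:
{"fn": "carry_out", "kwargs": {"moves": [[0,0,0.2,0,0,-0.1,0],[0,0,0.2,0,0,-0.2,0],[0,0,0.2,0,0,-0.3,0],[0,0,0.2,0,0,-0.4,0],[0,0,0.2,0,0,-0.5,0]]}}

```text
time_s: 13.7
tcp_pos: [0.5483, -0.0945, 0.1335]
eef_rot: [164.3, 89.9, -134.3]
contact_force: [-0.6, -2.9, -0.4]
gripper_width: 0.0195
```

Call:
{"fn": "carry_out", "kwargs": {"moves": [[0,0,0,0,0,-0.08,0],[0,0,0,0,0,-0.16,0],[0,0,0,0,0,-0.16,0]]}}

```text
time_s: 14.0
tcp_pos: [0.5479, -0.0943, 0.1334]
eef_rot: [142.3, 89.9, -165.3]
contact_force: [-1.1, -0.8, -1.4]
gripper_width: 0.0195
```

```bash
python3 -c "
from h import *
st()"
```

```text
t 14.0 tcp [547.9 -94.3 133.4] rot [ 142.34   89.92 -165.26] F [-1.1 -0.8 -1.4] M [-0.352  0.736  0.007] w 19.5 q [ 10.4  14.1 -21.7   0.  -54.3 -48. ]
```

Call:
{"fn": "carry_out", "kwargs": {"moves": [[0,0,0,0,0,0.12,0],[0,0,12,0,0,0.12,0],[0,0,22,0,0,0.23,0],[-5,-36,22,0,0,0.36,0],[-10,-72,22,0,0,0.49,0]]}}

```text
time_s: 14.5
tcp_pos: [0.5395, -0.166, 0.1569]
eef_rot: [-81.6, 89.9, -0.7]
contact_force: [0.6, -0.0, -2.3]
gripper_width: 0.0193
```

Call:
{"fn": "carry_out", "kwargs": {"moves": [[-4,-30.6,0,0,0,0.13,0],[-4,-30.6,0,0,0,0.21,0],[-4,-30.6,-6,0,0,0.21,0],[-4,-30.6,-11,0,0,0.21,0],[-4,-30.6,-15,0,0,0.21,0]]}}

```text
time_s: 15.0
tcp_pos: [0.5351, -0.1965, 0.1409]
eef_rot: [-148.0, 89.9, -55.5]
contact_force: [-6.3, 2.6, 25.4]
gripper_width: 0.0196
```

```bash
python3 -c "
from h import *
st()"
```

```text
t 15.0 tcp [ 535.1 -196.5  140.9] rot [-147.98   89.94  -55.47] F [-6.3  2.6 25.4] M [ 0.983  2.923 -0.011] w 19.6 q [ -0.5  14.8 -19.6   0.1 -55.6   2.9]
```

Call:
{"fn": "carry_out", "kwargs": {"moves": [[-0.5,0.3,1,0,0,0,0],[-1.2,0.6,1,0,0,0,0],[-1.2,0.6,0.5,0,0,0,0],[-1.2,0.6,0,0,0,0,0]]}}

```text
time_s: 15.4
tcp_pos: [0.5346, -0.1961, 0.1415]
eef_rot: [-112.8, 89.9, -20.2]
contact_force: [-0.3, -1.0, 8.6]
gripper_width: 0.0198
```

```bash
python3 -c "
from h import *
st()"
```

```text
t 15.4 tcp [ 534.6 -196.1  141.5] rot [-112.84   89.86  -20.23] F [-0.3 -1.   8.6] M [-0.317 -0.056  0.033] w 19.8 q [ -0.4  14.7 -19.7   0.1 -55.5   3. ]
```

Call:
{"fn": "carry_out", "kwargs": {"moves": [[-0.6,-0.3,0,0,0,0,0],[-0.6,-0.3,-1.5,0,0,0,0],[-0.6,-0.3,-2.5,0,0,0,0],[-0.6,-0.3,-2.5,0,0,0,0]]}}

```text
time_s: 15.8
tcp_pos: [0.5347, -0.1964, 0.1409]
eef_rot: [-108.6, 89.7, -15.9]
contact_force: [-2.0, 2.1, 18.9]
gripper_width: 0.0197
```

```bash
python3 -c "
from h import *
st()"
```

```text
t 15.8 tcp [ 534.7 -196.4  140.9] rot [-108.56   89.74  -15.93] F [-2.   2.1 18.9] M [ 0.803  0.978 -0.049] w 19.7 q [ -0.4  14.6 -19.8   0.1 -55.3   3. ]
```

Call:
{"fn": "carry_out", "kwargs": {"moves": [[0,0,4,0,0,0,0],[0.3,0.4,6,0,0,0,0],[0.3,0.4,6,0,0,0,0],[0.3,0.4,4,0,0,0,0],[0.3,0.4,2.5,0,0,0,0]]}}

```text
time_s: 16.3
tcp_pos: [0.5333, -0.1959, 0.142]
eef_rot: [-160.2, 90.0, -67.6]
contact_force: [-8.0, 5.0, 24.4]
gripper_width: 0.02
```

```bash
python3 -c "
from h import *
st()"
```

```text
t 16.3 tcp [ 533.3 -195.9  142. ] rot [-160.24   89.96  -67.61] F [-8.   5.  24.4] M [2.61  3.078 0.173] w 20.0 q [ -0.4  14.6 -19.7   0.  -55.7   3. ]
```

Call:
{"fn": "carry_out", "kwargs": {"moves": [[0,0,3,0,0,0,0],[-1.5,1,3,0,0,0,0],[-1.5,1,1.5,0,0,0,0],[-1.5,1,0.5,0,0,0,0],[-1.5,1,0,0,0,0,0]]}}

```text
time_s: 16.8
tcp_pos: [0.5326, -0.1953, 0.1423]
eef_rot: [-123.0, 89.9, -30.3]
contact_force: [-4.8, 2.9, 19.3]
gripper_width: 0.0195
```

```bash
python3 -c "
from h import *
st()"
```

```text
t 16.8 tcp [ 532.6 -195.3  142.3] rot [-122.97   89.85  -30.33] F [-4.8  2.9 19.3] M [1.123 1.57  0.117] w 19.5 q [ -0.3  14.4 -19.9   0.1 -55.6   2.9]
```

Call:
{"fn": "carry_out", "kwargs": {"moves": [[0,0,5,0,0,0,0],[2.7,-1.4,20,0,0,0,0],[2.7,-1.4,20,0,0,0,0],[2.7,-1.4,20,0,0,0,0]]}}

```text
time_s: 17.2
tcp_pos: [0.5338, -0.1961, 0.1594]
eef_rot: [60.4, 89.9, 153.0]
contact_force: [-0.6, -0.0, -4.1]
gripper_width: 0.0198
```

```bash
python3 - <<'E'
from h import *
import pickle
st(); w=r.camera_params("wrist"); im=r.capture("wrist"); s=r.capture("side");t=r.capture("top");st()
pickle.dump((w,im),open("D1.pkl","wb"))
def crop(im,p,X,hw,hh,size):
    x,y=pr(p,X)[0].astype(int); print(x-hw,y-hh)
    return cv2.resize(im[y-hh:y+hh,x-hw:x+hw],size,interpolation=cv2.INTER_CUBIC)
D=[.5347,-.1966,.09]
a=crop(im,w,D,50,50,(600,600))
b=np.vstack([crop(s,r.camera_params("side"),D,20,30,(200,300)),crop(t,r.camera_params("top"),D,20,30,(200,300))])
cv2.imwrite("pics/d1.png",np.hstack([a,b]))
E
```

```text
t 17.2 tcp [ 533.8 -196.1  159.4] rot [ 60.42  89.93 152.97] F [-0.6 -0.  -4.1] M [ 0.106 -0.032 -0.007] w 19.8 q [ -0.5  13.7 -18.3  -0.  -58.1   3.1]
t 17.35 tcp [ 533.6 -196.2  159.2] rot [ 75.69  89.89 168.26] F [ 1.  -0.9 -3.1] M [ 0.078 -0.033 -0.016] w 19.9 q [ -0.5  13.7 -18.3  -0.  -58.1   3.1]
204 158
301 128
315 192
```

View pics/d1.png

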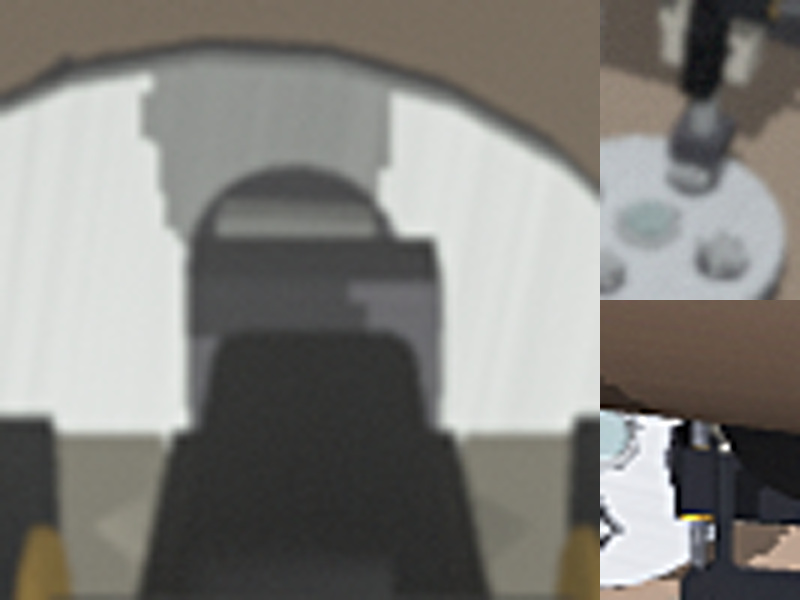

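The wrist crop shows head D centred at column 297 and the socket at 314, so the socket is about 2 mm too far toward −x. I'll shift it +x and retry.

Call:
{"fn": "carry_out", "kwargs": {"moves": [[1.6,0,0,0,0,0,0],[1.6,0,-8,0,0,0,0],[1.6,0,-16,0,0,0,0],[1.6,0,-19,0,0,0,0],[1.6,0,-19.5,0,0,0,0]]}}

```text
time_s: 17.85
tcp_pos: [0.5359, -0.1966, 0.141]
eef_rot: [140.8, 90.0, -126.6]
contact_force: [-2.4, -0.1, 5.1]
gripper_width: 0.0197
```

```bash
python3 -c "
from h import *
st()"
```

```text
t 17.85 tcp [ 535.9 -196.6  141. ] rot [ 140.76   89.95 -126.64] F [-2.4 -0.1  5.1] M [ 0.044  0.923 -0.003] w 19.7 q [ -0.5  14.9 -19.4   0.  -55.7   3.1]
```

Call:
{"fn": "carry_out", "kwargs": {"moves": [[-0.5,0,-1,0,0,0,0],[-0.5,0,-3,0,0,0,0],[-0.5,0,-4,0,0,0,0],[-0.5,0,-4,0,0,0,0]]}}

```text
time_s: 18.25
tcp_pos: [0.5355, -0.1968, 0.1366]
eef_rot: [172.6, 90.0, -94.8]
contact_force: [1.1, -4.6, -2.3]
gripper_width: 0.0194
```

```bash
python3 -c "
from h import *
st()"
```

```text
t 18.25 tcp [ 535.5 -196.8  136.6] rot [172.63  89.96 -94.8 ] F [ 1.1 -4.6 -2.3] M [-2.283 -0.598 -0.073] w 19.4 q [ -0.5  15.1 -19.8   0.  -55.1   3.1]
```

Call:
{"fn": "carry_out", "kwargs": {"moves": [[0.2,-0.9,-1.5,0,0,0,0],[0.2,-0.9,-3.6,0,0,0,0],[0.2,-0.9,-3.6,0,0,0,0]]}}

```text
time_s: 18.55
tcp_pos: [0.5356, -0.1971, 0.1329]
eef_rot: [54.6, 90.0, 147.1]
contact_force: [1.9, -2.7, -3.9]
gripper_width: 0.0199
```

```bash
python3 -c "
from h import *
st()"
```

```text
t 18.55 tcp [ 535.6 -197.1  132.9] rot [ 54.55  89.98 147.12] F [ 1.9 -2.7 -3.9] M [-1.161 -0.563 -0.088] w 19.9 q [ -0.6  15.4 -19.9  -0.  -54.7   3.2]
```

Call:
{"fn": "carry_out", "kwargs": {"moves": [[0,-0.3,0,0,0,-0.1,0],[0,-0.3,0,0,0,-0.2,0],[0,-0.3,0,0,0,-0.3,0],[0,-0.3,0,0,0,-0.4,0],[0,-0.3,0,0,0,-0.5,0]]}}

```text
time_s: 19.05
tcp_pos: [0.5352, -0.1976, 0.1329]
eef_rot: [124.8, 89.9, -171.5]
contact_force: [-0.6, -3.2, -2.1]
gripper_width: 0.02
```

Call:
{"fn": "carry_out", "kwargs": {"moves": [[0,0,0,0,0,-0.08,0],[0,0,0,0,0,-0.16,0],[0,0,0,0,0,-0.16,0]]}}

```text
time_s: 19.35
tcp_pos: [0.5348, -0.1974, 0.1329]
eef_rot: [116.4, 89.9, 171.1]
contact_force: [-1.9, -2.5, -0.7]
gripper_width: 0.0198
```

```bash
python3 -c "
from h import *
st()"
```

```text
t 19.35 tcp [ 534.8 -197.4  132.9] rot [116.42  89.89 171.11] F [-1.9 -2.5 -0.7] M [-0.905  0.66   0.028] w 19.8 q [ -0.6  15.4 -20.   -0.  -54.8 -34.7]
```

Call:
{"fn": "carry_out", "kwargs": {"moves": [[0,0,0,0,0,0.12,0],[0,0,12,0,0,0.12,0],[0,0,22,0,0,0.05,0],[28,23,22,0,0,-0.05,0],[57,45.8,22,0,0,-0.169,0]]}}

```text
time_s: 19.85
tcp_pos: [0.5934, -0.1513, 0.157]
eef_rot: [-28.3, 89.9, 16.3]
contact_force: [0.5, 0.1, -2.4]
gripper_width: 0.0196
```

Call:
{"fn": "carry_out", "kwargs": {"moves": [[0,0,0,0,0,0,0],[0,0,-6,0,0,0,0],[0,0,-11,0,0,0,0],[0,0,-14,0,0,0,0],[0,0,-14,0,0,0,0]]}}

```text
time_s: 20.35
tcp_pos: [0.5917, -0.1521, 0.1407]
eef_rot: [129.0, 89.9, 174.0]
contact_force: [-0.5, -0.6, -2.3]
gripper_width: 0.0195
```

```bash
python3 -c "
from h import *
st()"
```

```text
t 20.35 tcp [ 591.7 -152.1  140.7] rot [128.96  89.93 174.  ] F [-0.5 -0.6 -2.3] M [ 0.042 -0.144  0.001] w 19.5 q [  3.9  18.5 -14.3  -0.  -57.3 -48.8]
```

Call:
{"fn": "carry_out", "kwargs": {"moves": [[0,0,-3,0,0,0,0],[0,0,-6,0,0,0,0],[0,0,-8,0,0,0,0],[0,0,-8,0,0,0,0]]}}

```text
time_s: 20.75
tcp_pos: [0.5926, -0.1518, 0.1331]
eef_rot: [146.5, 90.0, -168.4]
contact_force: [-0.2, -0.3, -2.7]
gripper_width: 0.0197
```

```bash
python3 -c "
from h import *
st()"
```

```text
t 20.75 tcp [ 592.6 -151.8  133.1] rot [ 146.51   89.99 -168.41] F [-0.2 -0.3 -2.7] M [ 0.073 -0.098 -0.061] w 19.7 q [  3.9  18.9 -14.7   0.  -56.4 -48.8]
```

Call:
{"fn": "carry_out", "kwargs": {"moves": [[0,0,0,0,0,-0.1,0],[0,0,0,0,0,-0.2,0],[0,0,0,0,0,-0.3,0],[0,0,0,0,0,-0.4,0],[0,0,0,0,0,-0.4,0]]}}

```text
time_s: 21.25
tcp_pos: [0.5918, -0.1513, 0.1331]
eef_rot: [139.3, 89.9, 161.4]
contact_force: [-2.7, 2.7, -0.7]
gripper_width: 0.0198
```

```bash
cat >> h.py <<'E'
def mz(n=5):
    F=[];M=[];Y=[];T=[]
    for i in range(n):
        s=r.get_state(); F.append(s["contact_force"]); M.append(s["moment"]); e=s["eef_rot"]; T.append(s["joint_torque"][5])
        Y.append((e[2]-e[0]-90+180)%360-180)
        if i<n-1: r.capture("top")
    print("t",round(s["time_s"],2),"tcp",(s["tcp_pos"]*1e3).round(1),"F",np.mean(F,0).round(1),"M",np.mean(M,0).round(3),"Mz",np.round([m[2] for m in M],3),"yaw",np.mean(Y).round(2),"t6",np.mean(T).round(3))
E
python3 -c "
from h import *
mz()"
```

```text
t 21.45 tcp [ 592.  -151.4  133. ] F [-2.9  2.7 -0.4] M [1.305 1.35  0.058] Mz [0.045 0.082 0.079 0.03  0.052] yaw -67.74 t6 -0.524
```

Call:
{"fn": "carry_out", "kwargs": {"moves": [[0,0,0,0,0,-0.07,0],[0,0,0,0,0,-0.07,0]]}}

```text
time_s: 21.65
tcp_pos: [0.5918, -0.1512, 0.133]
eef_rot: [139.7, 89.9, 157.8]
contact_force: [-5.2, 4.9, 0.1]
gripper_width: 0.0196
```

```bash
python3 -c "
from h import *
mz()"
```

```text
t 21.85 tcp [ 591.8 -151.3  133. ] F [-5.   4.5  0.2] M [1.995 1.915 0.126] Mz [0.143 0.156 0.127 0.121 0.084] yaw -71.79 t6 -0.359
```

Call:
{"fn": "carry_out", "kwargs": {"moves": [[-0.3,0.3,0,0,0,-0.06,0],[-0.3,0.3,0,0,0,-0.06,0]]}}

```text
time_s: 22.05
tcp_pos: [0.5916, -0.151, 0.1329]
eef_rot: [144.6, 89.9, 159.3]
contact_force: [-5.4, 4.5, 1.0]
gripper_width: 0.0198
```

```bash
python3 -c "
from h import *
mz()"
```

```text
t 22.25 tcp [ 591.6 -151.   132.9] F [-4.4  4.4 -0.5] M [1.837 1.688 0.232] Mz [0.26  0.226 0.21  0.21  0.253] yaw -75.2 t6 -0.434
```

Call:
{"fn": "carry_out", "kwargs": {"moves": [[-0.2,0.2,0,0,0,-0.05,0],[-0.2,0.2,0,0,0,-0.1,0],[-0.2,0.2,0,0,0,-0.1,0]]}}

```text
time_s: 22.55
tcp_pos: [0.5915, -0.1507, 0.1329]
eef_rot: [145.1, 89.9, 154.1]
contact_force: [-3.6, 4.2, 0.1]
gripper_width: 0.0194
```

```bash
python3 -c "
from h import *
mz()"
```

```text
t 22.75 tcp [ 591.5 -150.7  132.9] F [-4.2  4.4 -0.6] M [2.033 1.584 0.309] Mz [0.298 0.283 0.303 0.334 0.326] yaw -80.92 t6 -0.494
```

Call:
{"fn": "carry_out", "kwargs": {"moves": [[0,0,0,0,0,0.14,0],[0,0,0,0,0,0.25,0],[0,0,12,0,0,0.25,0],[0,0,22,0,0,0.33,0],[-40,5,22,0,0,0.45,0]]}}

```text
time_s: 23.25
tcp_pos: [0.5574, -0.1468, 0.1575]
eef_rot: [-51.2, 89.6, -16.3]
contact_force: [-2.0, 1.3, -1.4]
gripper_width: 0.0198
```

Call:
{"fn": "carry_out", "kwargs": {"moves": [[-40,5,0,0,0,0.1,0],[-62.2,7.7,0,0,0,0.156,0],[-62.2,7.7,0,0,0,0.156,0],[-62.2,7.7,-7,0,0,0.156,0],[-62.2,7.7,-14,0,0,0.156,0]]}}

```text
time_s: 23.75
tcp_pos: [0.4916, -0.1386, 0.1416]
eef_rot: [-46.5, 89.9, -2.8]
contact_force: [-0.9, -0.1, 2.3]
gripper_width: 0.0196
```

```bash
python3 -c "
from h import *
mz(2)"
```

```text
t 23.8 tcp [ 491.5 -138.8  141. ] F [-1.5  1.1  4.8] M [ 0.425  0.535 -0.049] Mz [-0.058 -0.04 ] yaw -46.36 t6 -0.056
```

Call:
{"fn": "carry_out", "kwargs": {"moves": [[0,0,0,0,0,0,0],[0,0,-2,0,0,0,0],[0,0,-3,0,0,0,0]]}}

```text
time_s: 24.1
tcp_pos: [0.4901, -0.1385, 0.1374]
eef_rot: [132.8, 89.9, 176.5]
contact_force: [-0.3, 0.4, -3.7]
gripper_width: 0.0199
```

```bash
python3 -c "
from h import *
mz(2)"
```

```text
t 24.15 tcp [ 489.8 -138.5  137.2] F [ 0.6  0.3 -3.5] M [ 0.091 -0.072  0.004] Mz [ 0.014 -0.006] yaw -46.35 t6 -0.004
```

Call:
{"fn": "carry_out", "kwargs": {"moves": [[0,0,-3,0,0,0,0],[0,0,-5,0,0,0,0],[0,0,-5,0,0,-0.1,0],[0,0,-5,0,0,-0.2,0],[0,0,-5,0,0,-0.3,0]]}}

```text
time_s: 24.65
tcp_pos: [0.4888, -0.1384, 0.1328]
eef_rot: [145.9, 89.9, 172.2]
contact_force: [-3.5, 2.9, 2.1]
gripper_width: 0.0195
```

Call:
{"fn": "carry_out", "kwargs": {"moves": [[0,0,0,0,0,-0.09,0],[-0.2,0.2,0,0,0,-0.17,0],[-0.2,0.2,0,0,0,-0.17,0]]}}

```text
time_s: 24.95
tcp_pos: [0.4885, -0.1378, 0.1328]
eef_rot: [144.3, 89.9, 160.9]
contact_force: [-3.8, 3.8, 1.1]
gripper_width: 0.0199
```

```bash
python3 -c "
from h import *
mz(4)"
```

```text
t 25.1 tcp [ 488.5 -137.8  132.8] F [-3.6  4.1  1.4] M [1.71  1.442 0.134] Mz [0.14  0.169 0.12  0.105] yaw -73.29 t6 -0.5
```

Call:
{"fn": "carry_out", "kwargs": {"moves": [[-0.3,0.3,0,0,0,-0.06,0],[-0.3,0.3,0,0,0,-0.12,0],[-0.3,0.3,0,0,0,-0.12,0]]}}

```text
time_s: 25.4
tcp_pos: [0.4884, -0.1374, 0.1328]
eef_rot: [148.0, 89.9, 157.8]
contact_force: [-3.6, 4.2, 1.4]
gripper_width: 0.0194
```

```bash
python3 -c "
from h import *
mz(5)"
```

```text
t 25.6 tcp [ 488.4 -137.4  132.8] F [-3.3  4.4  1. ] M [1.899 1.271 0.259] Mz [0.256 0.281 0.281 0.243 0.235] yaw -80.12 t6 -0.5
```

Call:
{"fn": "carry_out", "kwargs": {"moves": [[0,0,0,0,0,-0.07,0],[0,0,0,0,0,-0.07,0]]}}

```text
time_s: 25.8
tcp_pos: [0.4883, -0.1372, 0.1328]
eef_rot: [146.5, 89.9, 152.3]
contact_force: [-3.5, 5.0, 1.9]
gripper_width: 0.0197
```

```bash
python3 -c "
from h import *
mz(4)"
```

```text
t 25.95 tcp [ 488.3 -137.2  132.8] F [-4.   5.4  1.8] M [2.402 1.44  0.344] Mz [0.423 0.369 0.325 0.261] yaw -84.14 t6 -0.632
```

Call:
{"fn": "carry_out", "kwargs": {"moves": [[0,0,0,0,0,0.14,0],[0,0,0,0,0,0.25,0],[0,0,12,0,0,0.25,0],[0,0,22,0,0,0.35,0],[20,15,22,0,0,0.48,0]]}}

```text
time_s: 26.45
tcp_pos: [0.5089, -0.1238, 0.1575]
eef_rot: [-33.0, 89.9, 0.4]
contact_force: [1.5, -0.2, -1.8]
gripper_width: 0.0198
```

Call:
{"fn": "carry_out", "kwargs": {"moves": [[25,20,0,0,0,0.13,0],[38.9,28.9,0,0,0,0.26,0],[38.9,28.9,0,0,0,0.39,0],[38.9,28.9,-5,0,0,0.471,0],[38.9,28.9,-10,0,0,0.471,0]]}}

```text
time_s: 26.95
tcp_pos: [0.5488, -0.094, 0.1457]
eef_rot: [-56.3, 90.0, 4.0]
contact_force: [-0.1, -0.8, -2.5]
gripper_width: 0.02
```

Call:
{"fn": "carry_out", "kwargs": {"moves": [[0,0,-4,0,0,0,0],[0,0,-5,0,0,0,0]]}}

```text
time_s: 27.15
tcp_pos: [0.548, -0.0942, 0.1399]
eef_rot: [124.2, 90.0, -175.6]
contact_force: [0.4, -0.0, -1.7]
gripper_width: 0.0199
```

```bash
python3 -c "
from h import *
mz(2)"
```

```text
t 27.2 tcp [548.1 -94.2 140. ] F [ 0.5 -0.2 -2.1] M [ 0.079 -0.109  0.058] Mz [0.034 0.082] yaw -29.79 t6 -0.046
```

Call:
{"fn": "carry_out", "kwargs": {"moves": [[0,0,-4,0,0,0,0],[0,0,-7,0,0,0,0],[0,0,-7,0,0,0,0]]}}

```text
time_s: 27.5
tcp_pos: [0.5483, -0.0942, 0.133]
eef_rot: [152.6, 90.0, -147.1]
contact_force: [0.3, -1.0, -3.0]
gripper_width: 0.0196
```

```bash
python3 -c "
from h import *
mz(1)"
```

```text
t 27.5 tcp [548.3 -94.2 133. ] F [ 0.3 -1.  -3. ] M [ 0.04  -0.057 -0.057] Mz [-0.057] yaw -29.65 t6 -0.013
```

Call:
{"fn": "carry_out", "kwargs": {"moves": [[0,0,0,0,0,-0.1,0],[0,0,0,0,0,-0.2,0],[0,0,0,0,0,-0.3,0],[0,0,0,0,0,-0.4,0],[0,0,0,0,0,-0.4,0]]}}

```text
time_s: 28.0
tcp_pos: [0.5474, -0.0939, 0.1331]
eef_rot: [131.1, 89.9, 168.5]
contact_force: [-4.4, 2.1, -0.6]
gripper_width: 0.0198
```

```bash
python3 -c "
from h import *
mz(4)"
```

```text
t 28.15 tcp [547.6 -94.  133. ] F [-4.   2.4 -0.7] M [1.155 1.476 0.038] Mz [0.025 0.01  0.065 0.052] yaw -52.47 t6 -0.651
```

Call:
{"fn": "carry_out", "kwargs": {"moves": [[-0.3,0.2,0,0,0,-0.07,0],[-0.4,0.3,0,0,0,-0.12,0],[-0.4,0.3,0,0,0,-0.12,0]]}}

```text
time_s: 28.45
tcp_pos: [0.5471, -0.0936, 0.1329]
eef_rot: [140.3, 89.9, 170.9]
contact_force: [-4.5, 2.3, -0.2]
gripper_width: 0.02
```

```bash
python3 -c "
from h import *
mz(5)"
```

```text
t 28.65 tcp [547.1 -93.6 133. ] F [-4.5  2.7 -0.1] M [1.448 1.793 0.131] Mz [0.132 0.112 0.121 0.131 0.158] yaw -59.32 t6 -0.338
```

Call:
{"fn": "carry_out", "kwargs": {"moves": [[-0.2,0.2,0,0,0,-0.07,0],[-0.3,0.2,0,0,0,-0.14,0],[-0.3,0.2,0,0,0,-0.14,0]]}}

```text
time_s: 28.95
tcp_pos: [0.5468, -0.0932, 0.1329]
eef_rot: [140.9, 89.9, 163.5]
contact_force: [-4.6, 3.8, -0.1]
gripper_width: 0.02
```

```bash
python3 -c "
from h import *
mz(5)"
```

```text
t 29.15 tcp [546.9 -93.2 132.9] F [-4.   4.   0.2] M [1.841 1.791 0.291] Mz [0.266 0.294 0.265 0.34  0.289] yaw -67.33 t6 -0.552
```

Call:
{"fn": "carry_out", "kwargs": {"moves": [[0,0,0,0,0,0.14,0],[0,0,0,0,0,0.25,0],[0,0,12,0,0,0.25,0],[0,0,22,0,0,0.36,0],[-5,-38,22,0,0,0.47,0]]}}

```text
time_s: 29.65
tcp_pos: [0.5456, -0.1298, 0.1582]
eef_rot: [-51.3, 89.7, -1.4]
contact_force: [0.8, -0.4, -2.4]
gripper_width: 0.0196
```

Call:
{"fn": "carry_out", "kwargs": {"moves": [[-4,-36,0,0,0,0.11,0],[-7.6,-66.1,0,0,0,0.23,0],[-7.6,-66.1,0,0,0,0.23,0],[-7.6,-66.1,-6,0,0,0.23,0],[-7.6,-66.1,-12,0,0,0.23,0]]}}

```text
time_s: 30.15
tcp_pos: [0.5356, -0.1975, 0.1434]
eef_rot: [-65.3, 89.9, -2.7]
contact_force: [-0.0, -0.5, -2.5]
gripper_width: 0.0201
```

Call:
{"fn": "carry_out", "kwargs": {"moves": [[0,0,-2,0,0,0,0],[0,0,-2.5,0,0,0,0]]}}

```text
time_s: 30.35
tcp_pos: [0.535, -0.197, 0.1403]
eef_rot: [118.0, 90.0, -179.4]
contact_force: [-0.2, 0.8, -3.1]
gripper_width: 0.0198
```

```bash
python3 -c "
from h import *
mz(2)"
```

```text
t 30.4 tcp [ 535.1 -197.1  140.5] F [-0.1  0.9 -2.6] M [ 0.086 -0.07   0.043] Mz [0.068 0.019] yaw -27.3 t6 -0.022
```

Call:
{"fn": "carry_out", "kwargs": {"moves": [[0,0,-3,0,0,0,0],[0,0,-6,0,0,0,0],[0,0,-7.5,0,0,0,0],[0,0,-7.5,0,0,0,0]]}}

```text
time_s: 30.8
tcp_pos: [0.535, -0.1977, 0.1331]
eef_rot: [119.6, 90.0, -177.7]
contact_force: [-0.8, -0.9, -2.3]
gripper_width: 0.0198
```

```bash
python3 -c "
from h import *
mz(1)"
```

```text
t 30.8 tcp [ 535.  -197.7  133.1] F [-0.8 -0.9 -2.3] M [ 0.072 -0.045 -0.039] Mz [-0.039] yaw -27.33 t6 -0.002
```

Call:
{"fn": "carry_out", "kwargs": {"moves": [[0,0,0,0,0,-0.1,0],[0,0,0,0,0,-0.2,0],[0,0,0,0,0,-0.3,0],[0,0,0,0,0,-0.4,0],[0,0,0,0,0,-0.4,0]]}}

```text
time_s: 31.3
tcp_pos: [0.5341, -0.1973, 0.133]
eef_rot: [115.6, 89.9, 155.2]
contact_force: [-2.9, 3.2, -0.9]
gripper_width: 0.0198
```

```bash
python3 -c "
from h import *
mz(4)"
```

```text
t 31.45 tcp [ 534.3 -197.4  133. ] F [-3.2  3.8 -0.4] M [1.627 1.316 0.066] Mz [0.066 0.082 0.093 0.022] yaw -50.17 t6 -0.638
```

Call:
{"fn": "carry_out", "kwargs": {"moves": [[-0.3,0.3,0,0,0,-0.07,0],[-0.3,0.4,0,0,0,-0.12,0],[-0.3,0.4,0,0,0,-0.12,0]]}}

```text
time_s: 31.75
tcp_pos: [0.5339, -0.197, 0.133]
eef_rot: [130.4, 89.9, 163.4]
contact_force: [-3.0, 4.1, -0.2]
gripper_width: 0.02
```

```bash
python3 -c "
from h import *
mz(5)"
```

```text
t 31.95 tcp [ 533.8 -197.   133. ] F [-3.7  3.9 -0. ] M [1.832 1.594 0.18 ] Mz [0.202 0.194 0.163 0.155 0.184] yaw -57.0 t6 -0.39
```

Call:
{"fn": "carry_out", "kwargs": {"moves": [[-0.2,0.2,0,0,0,-0.06,0],[-0.2,0.2,0,0,0,-0.12,0],[-0.2,0.2,0,0,0,-0.12,0]]}}

```text
time_s: 32.25
tcp_pos: [0.5336, -0.1966, 0.1329]
eef_rot: [134.0, 89.9, 160.0]
contact_force: [-4.4, 3.7, -0.7]
gripper_width: 0.0197
```

```bash
python3 -c "
from h import *
mz(5)"
```

```text
t 32.45 tcp [ 533.6 -196.6  132.9] F [-4.   4.3 -0.3] M [2.107 1.667 0.3  ] Mz [0.289 0.297 0.321 0.29  0.304] yaw -63.87 t6 -0.526
```

All four screws read about 0.3 N m. I'll unload the key, lift it and take it back to the stand.

Call:
{"fn": "carry_out", "kwargs": {"moves": [[0,0,0,0,0,0.14,0],[0,0,0,0,0,0.25,0],[0,0,14,0,0,0.25,0],[0,0,45,0,0,0.3,0],[0,0,61.3,0,0,0.42,0]]}}

```text
time_s: 32.95
tcp_pos: [0.5361, -0.1978, 0.197]
eef_rot: [-72.8, 89.8, -22.5]
contact_force: [1.0, 0.2, -2.0]
gripper_width: 0.0197
```

Call:
{"fn": "carry_out", "kwargs": {"moves": [[3.7,46,0,0,0,0.13,0],[7.4,92,0,0,0,0.26,0],[11.1,138,0,0,0,0.39,0],[14.8,184,0,0,0,0.52,0],[18.5,230,0,0,0,0.65,0]]}}

```text
time_s: 33.45
tcp_pos: [0.5538, 0.0346, 0.1951]
eef_rot: [-82.7, 89.9, 5.1]
contact_force: [0.4, 0.2, -2.4]
gripper_width: 0.0198
```

Call:
{"fn": "carry_out", "kwargs": {"moves": [[3.7,46,0,0,0,0.12,0],[7.4,92,0,0,0,0.22,0],[11.1,138,0,0,0,0.328,0],[15.1,185.9,0,0,0,0.328,0],[15.1,185.9,0,0,0,0.328,0]]}}

```text
time_s: 33.95
tcp_pos: [0.5695, 0.2242, 0.1944]
eef_rot: [-79.1, 89.8, 27.4]
contact_force: [-0.1, -1.1, -2.4]
gripper_width: 0.0199
```

Call:
{"fn": "carry_out", "kwargs": {"moves": [[0,0,-40,0,0,0,0],[0,0,-80,0,0,0,0],[0,0,-90,0,0,0,0],[0,0,-90,0,0,0,0],[0,0,-90,0,0,0,0]]}}

```text
time_s: 34.45
tcp_pos: [0.5696, 0.2192, 0.1063]
eef_rot: [-90.0, 89.9, 16.1]
contact_force: [0.7, 0.0, -0.8]
gripper_width: 0.02
```

```bash
python3 - <<'E'
from h import *
mz(2); w=r.camera_params("wrist"); im=r.capture("wrist")
a=cv2.resize(im[130:280,156:356],(800,600),interpolation=cv2.INTER_CUBIC)
s=r.capture("side"); x,y=pr(r.camera_params("side"),[.568,.2185,.04])[0].astype(int)
a[360:600,480:800]=cv2.resize(s[y-30:y+30,x-40:x+40],(320,240),interpolation=cv2.INTER_CUBIC)
print(pr(w,[[.568,.2185,.028],[.568,.2185,.006]]))
cv2.imwrite("pics/s1.png",a)
E
```

```text
t 34.5 tcp [569.8 219.4 106.8] F [ 0.4  0.  -1.6] M [ 0.124 -0.071 -0.032] Mz [-0.007 -0.057] yaw 16.15 t6 0.014
[[258.54926926 205.56510661]
 [258.43719682 198.42267649]]
```

View pics/s1.png

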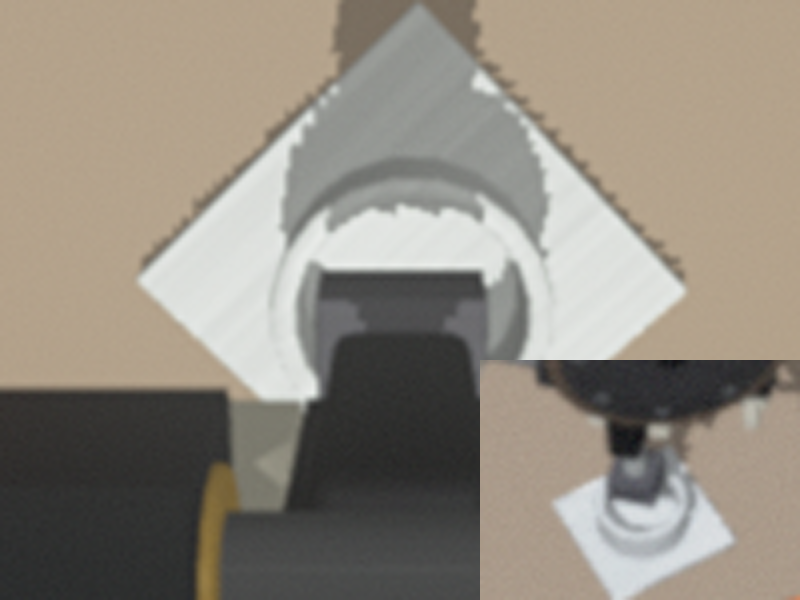

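The ring centre is at about column 412 and the socket at 403. The arm was still settling, measuring x = 569.7 against a commanded 568. I'll let it settle, then lower.

Call:
{"fn": "carry_out", "kwargs": {"moves": [[-0.5,0,0,0,0,0,0],[-0.5,0,0,0,0,0,0],[-0.5,0,-8,0,0,0,0],[-0.5,0,-14,0,0,0,0],[-0.5,0,-20,0,0,0,0]]}}

```text
time_s: 35.1
tcp_pos: [0.5674, 0.2186, 0.0837]
eef_rot: [106.3, 90.0, -147.6]
contact_force: [0.4, -0.4, -2.8]
gripper_width: 0.0195
```

```bash
python3 -c "
from h import *
mz(1)"
```

```text
t 35.1 tcp [567.4 218.6  83.7] F [ 0.4 -0.4 -2.8] M [ 0.057 -0.005  0.012] Mz [0.012] yaw 16.1 t6 0.0
```

Inside the cup without touching it. Lowering to the floor.

Call:
{"fn": "carry_out", "kwargs": {"moves": [[0,0,-7,0,0,0,0],[0,0,-12,0,0,0,0],[0,0,-15,0,0,0,0],[0,0,-16.5,0,0,0,0],[0,0,-16.5,0,0,0,0]]}}

```text
time_s: 35.6
tcp_pos: [0.5677, 0.2188, 0.068]
eef_rot: [128.6, 90.0, -125.3]
contact_force: [0.2, -0.2, -2.5]
gripper_width: 0.0199
```

```bash
python3 -c "
from h import *
mz(2)"
```

```text
t 35.65 tcp [567.8 218.9  68.2] F [ 0.  -0.2 -2.1] M [ 0.022  0.016 -0.024] Mz [-0.017 -0.031] yaw 16.1 t6 0.0
```

Call:
{"fn": "carry_out", "kwargs": {"moves": [[0,0,-0.6,0,0,0,0],[0,0,-1.2,0,0,0,0],[0,0,-1.2,0,0,0,0]]}}

```text
time_s: 35.95
tcp_pos: [0.568, 0.219, 0.0675]
eef_rot: [-79.4, 89.9, 26.7]
contact_force: [-1.7, -0.7, 2.0]
gripper_width: 0.0196
```

```bash
python3 -c "
from h import *
mz(3)"
```

```text
t 36.05 tcp [568.  219.   67.5] F [-1.6 -0.2  3.1] M [-0.002  0.502 -0.019] Mz [-0.02  -0.009 -0.027] yaw 16.11 t6 -0.002
```

On the floor with light contact. Opening slowly, then retreating straight up.

Call:
{"fn": "carry_out", "kwargs": {"moves": [[0,0,0.5,0,0,0,10],[0,0,0.5,0,0,0,26],[0,0,0.5,0,0,0,28],[0,0,0.5,0,0,0,32],[0,0,0.5,0,0,0,40]], "squeeze": 10}}

```text
time_s: 36.55
tcp_pos: [0.5677, 0.2188, 0.0673]
eef_rot: [120.9, 90.0, -133.0]
contact_force: [0.1, -0.1, -0.1]
gripper_width: 0.0314
```

Call:
{"fn": "carry_out", "kwargs": {"moves": [[0,0,0,0,0,0,100],[0,0,0,0,0,0,100],[0,0,0,0,0,0,100],[0,0,0,0,0,0,100],[0,0,0,0,0,0,100]]}}

```text
time_s: 37.05
tcp_pos: [0.5677, 0.2188, 0.0674]
eef_rot: [-146.8, 90.0, -40.7]
contact_force: [-0.2, -0.0, 0.5]
gripper_width: 0.0691
```

Call:
{"fn": "carry_out", "kwargs": {"moves": [[0,0,20,0,0,0,100],[0,0,50,0,0,0,100],[0,0,95,0,0,0,100],[-5,45,130,0,0,0,100],[-10,60,135,0,0,0,100]]}}

```text
time_s: 37.55
tcp_pos: [0.5594, 0.2811, 0.207]
eef_rot: [-71.0, 89.6, 35.1]
contact_force: [-0.1, -0.1, -0.4]
gripper_width: 0.0877
```

```bash
python3 - <<'E'
from h import *
mz(2); im=r.capture("wrist"); s=r.capture("side"); t=r.capture("top")
a=np.zeros((600,800,3),np.uint8)
a[:300,:400]=cv2.resize(im,(400,300)); 
x,y=pr(r.camera_params("side"),[.568,.2185,.06])[0].astype(int); a[:300,400:]=cv2.resize(s[y-45:y+45,x-60:x+60],(400,300),interpolation=cv2.INTER_CUBIC)
x,y=pr(r.camera_params("top"),[.541,-.145,.08])[0].astype(int); a[300:,400:]=cv2.resize(t[y-33:y+33,x-44:x+44],(400,300),interpolation=cv2.INTER_CUBIC)
a[300:,:400]=cv2.resize(s,(400,300),interpolation=cv2.INTER_AREA)
cv2.imwrite("pics/e1.png",a)
E
```

```text
t 37.6 tcp [558.7 283.3 206.7] F [0.5 0.9 0.7] M [ 0.267 -0.113 -0.023] Mz [-0.007 -0.039] yaw 16.14 t6 0.215
```

View pics/e1.png

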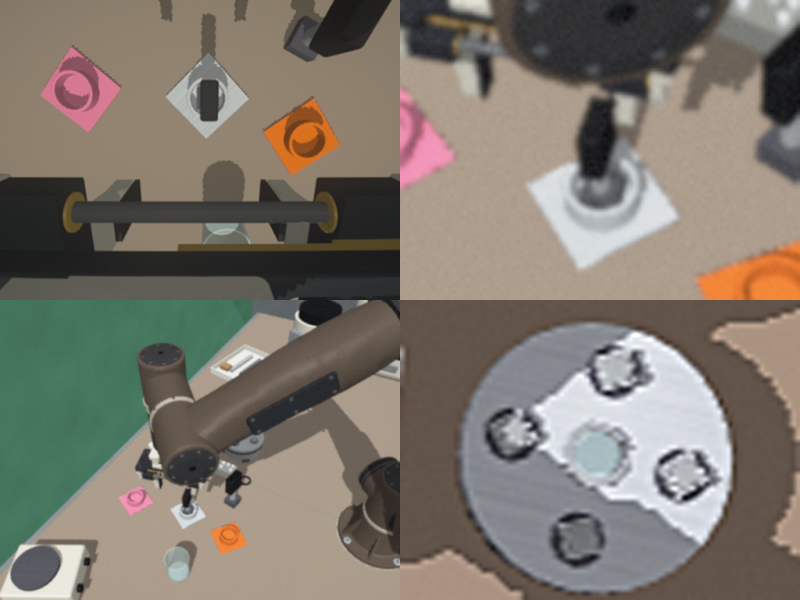

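The key stands upright in the grey stand (wrist pane at (208,100), side pane at (598,150)), the gripper is open and clear, and the lookalikes haven't moved. Handing in.

```bash
python3 -c "
from plant import r
print(r.close_job())"
```

```text
the job is handed in; nothing more can be done
None
```

I tightened all four screws with the small key in two rounds, each in the order A, C, B, D, stood the key back in its grey stand and handed the job in. It took about 38 s of the 72 s allowed.

**Round 1:** I turned each screw about 0.52 rad (30 degrees), estimated from the key's turn less the socket play. In round 2 the key seated freely at three of the four head angles that predicted; C needed about 7 N first.

**Round 2:** I turned each screw until it came up firm. The averaged torque readings at the end were:

| Screw | Torque (N m) |
|---|---|
| A | 0.31 |
| B | 0.29 |
| C | 0.34 |
| D | 0.30 |

**Last check:** In the pictures the key stands upright in its stand and the gripper is open and clear. The nearby stands and the larger key look unmoved; I did not check every other object on the bench.

**What did not go smoothly:**
- **Seating D and A:** D needed several tries in round 1, with up to about 25 N of downward push on the head. A needed small sideways corrections and up to about 10 N.
- **Screw C:** its last torque samples were scattered, from 0.42 down to 0.26 N m. Going by the angle turned, it was wound on about 0.14 rad at most, or roughly 0.31 N m, which is below the forced limit.
- **Camera offset:** screw positions from the camera were about 2 mm off from where the key actually seated.

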